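# Queue the capped pipe lengths in the feed lane

### The job

Push the three green-capped pipe lengths along the bench, upright and without lifting or tipping them, into the feed lane through its open mouth, so that they stand in single file between the rails, closed up against one another and against the yellow stop. The order of the three does not matter. Leave the orange-capped reject and everything else on the bench where they are.

Things in the scene. Friction and masses are not known exactly. Their poses are not given: they have to be found in the camera images.
- lane: feed lane fixed on the bench, which is its floor: two aluminium rails 285 mm long, 8 thick, 30 high, 100 apart inside; a yellow stop plate (8 thick, 116 wide, 45 high) closes one end. Origin: on the bench at the middle of the stop's inner face; x runs along the lane's middle to the open mouth, y across, z up. Mouth faces roughly world +y; place and yaw vary
- mouth (a point): the lane's open mouth: point on the bench on the lane's middle line, 317 mm from the stop, between the ends of two yellow lead-ins. These are 45 mm long, 8 thick, 30 high, start at the rail ends (285 mm from the stop) and splay outward at 30 degrees, so that the mouth is about 150 mm wide
- pipe_a: upright closed steel pipe length with a bright green plastic end cap on top: plain cylinder 89 mm in diameter, 75 mm tall with the cap, about 0.5 kg (varies), too wide to grasp; slides on the bench, friction varies. Origin: centre of its underside, z up
- pipe_b: upright closed steel pipe length with a bright green plastic end cap on top: plain cylinder 89 mm in diameter, 75 mm tall with the cap, about 0.5 kg (varies), too wide to grasp; slides on the bench, friction varies. Origin: centre of its underside, z up
- pipe_c: upright closed steel pipe length with a bright green plastic end cap on top: plain cylinder 89 mm in diameter, 75 mm tall with the cap, about 0.5 kg (varies), too wide to grasp; slides on the bench, friction varies. Origin: centre of its underside, z up
- reject: the rejected pipe length: the same cylinder, 89 mm in diameter and 75 mm tall, but with an orange cap. Origin: centre of its underside
- weight: bystander: blue steel hold-down weight, cylinder 50 mm in diameter and 50 mm tall with a 12 mm knob on top (62 mm in all), standing among the pipe lengths. Origin: centre of its underside
- spray: bystander: blue spray tin, 54 mm in diameter, 150 mm tall, standing at the far edge of the work area. Origin: centre of its underside
- flange: bystander: steel pipe flange lying flat, 110 mm in diameter, 40 mm tall, on the near right. Origin: centre of its underside
- hammer: bystander: hammer lying flat on the far right, 260 mm long along its x axis. Origin: on the bench below its middle
- brush: bystander: brush lying flat on the near left, 200 mm long and 26 mm tall, along its x axis. Origin: on the bench below its middle
- wrench: bystander: wrench lying flat on the near right, 180 mm long and 8 mm tall, along its x axis. Origin: on the bench below its middle
Not all that is in view belongs to the job. What is shaped like the pipe_a but black or brown is not meant.

How it is judged:
By the outcome, as a careful person would: the job done as asked, in the order asked, and still so for the second after the job is handed in, with the robot touching nothing.
It also fails if it takes over 72 s, if anything falls off the work surface, if the arm or the gripper's body presses on something with over 40 N, if the wrist force passes 120 N, or if a joint passes its speed limit or range.

### The arm

A 6-joint arm with a two-finger parallel gripper is mounted at the origin on the work surface. World frame = base frame: x ahead of the robot, y to its left, z up, the work surface at z = 0. Lengths are in m, angles in degrees, forces in N, time in s.
With the tool pointing down it reaches from about 0.25 to 0.725 m from the base axis. Payload 9.7 kg.
Tool frame: the origin (TCP) lies on the centre line of the jaws, within the pads' length; the fingertips stand tip_extent ahead of it and the grasp point (between the pads) lies 3 mm ahead of it (tip_extent is the distance from the TCP to the fingertips, in m); z points along the fingers, y is the line along which they close (so a half turn about z gives the same grasp; the last joint's range is limited). The gripper opens to 85 mm and grips with 20 to 120 N. Pads are 22 mm wide; open, the fingers measure 114 mm over their backs; the gripper's body (76 mm by 85 mm) begins 54 mm behind the grasp point. The pads swing forward as they close: fully open they stand 13 mm farther back than shut.
Start: joints at [73.339, 4.979, 10.078, 95.1, 0, 90], TCP at [0.158, 0.527, 0.253] pointing down, gripper open.
Joint ranges: [-179.16, 179.16], [-48.56, 103.87], [-65.8, 70.77], [-126.05, 130.52], [-82.76, 87.17], [-180, 180]. Speed limits (degrees/s): [127.2, 127.2, 147.25, 180, 180, 180].

### API

Orientations are given as [roll, pitch, yaw] about the fixed x, y, z axes, in that order (R = Rz(yaw) Ry(pitch) Rx(roll)).
In Python, from workcell import * gives the robot as it stands.
- The arm moves only by the tool servo_tool, never from a script. Its argument "rows" is a list of rows, each an object with "offset": the shift along the tool's x, y, z as a fraction of full scale, a list of three; "yaw": the turn about the tool's z as a fraction of full scale; "claw": the closure, from 0 (fully open) to 1 (shut). A call has 1 to 12 rows; each row is the pose to reach, as a shift and turn from the pose commanded when the call began, along the tool's axes at that moment, turning the shorter way round; what a row does not reach only later rows make up. Full scale, the value 1, is 0.1 m for a shift and pi rad for a turn. A row lasts 1/8 s, in which the tool goes at most 62.5 mm and 10.7 degrees, less where a joint would pass 70% of its speed; a pose out of reach is approached as far as the arm can. A call with a number of a shift or a turn outside -1 to 1 is refused whole. A call with a gripper value outside its range is refused whole. The fingers move at their own pace and stop on an object; "squeeze" is the grip in N (left out, the last holds). Time passes only in rows, so rows that repeat a pose let the fingers close. It gives the time, the measured TCP pose, the force, the opening and the grip force at its end, in the units of the state.
- get_obs(): the state, without advancing time (a new reading comes with each control period).
- camera(name): name is "scene" or "top" or "wrist"; returns (picture, depth): 480x640x3 uint8, red, green, blue; 480x640 float32, m along the optical axis (not along the pixel's ray), 0 where there is no reading.
- camera_info(name): a dict with "fx", "fy", "cx", "cy" (pixels), "dist" ([k1, k2, p1, p2, k3] as OpenCV has them; the pictures are not rectified), "cam_to_world" (4x4, takes a point from camera to world coordinates); the wrist camera has in their place "hand_eye" (4x4, takes a point from camera to tool coordinates, whose origin is the TCP and whose axes are the flange's). Camera axes: x right, y up, looking along -z (the intrinsics and any distortion apply to the point x, -y, -z); pixel columns grow to the right and rows downward; lengths in m; the calibration is good to about 2 mm. A picture is of the moment at which its call begins: read the wrist's pose just before it. camera_info takes no time and is no camera call.
- job_done(): hands the job in; it is judged then, once.
The state is a dict: "time": time; "q": joint angles; "qd": joint speeds; "joint_efforts": joint torques, N m; "ee_pos": TCP position; "tcp_rot": TCP orientation; "wrist_force": force on the tool from outside, world axes, zero at the start; "torque": the same for the moment, N m; "opening": finger opening in m; "grasp_force": force on a finger pad.
Only numpy, scipy, OpenCV 4.12 (cv2) and the standard library are available. Lean on these libraries where they do the work, as an engineer would, in place of code of your own. Each camera call takes 0.05 s, during which the arm holds its last target. There are 200 camera calls.

## Working session

There is one attempt and no reset: what is moved stays moved. The work goes in short steps, Python scripts to look and compute and a tool call to move; the robot and the scene stay as the last step left them, time stands still between calls to the robot, and variables do not carry over. Pictures are saved under pics/ and viewed, at most 10 in all, crops included, and the job is handed in when it is done.

Besides the shell and the picture viewer there is one more tool, called by a JSON object that holds its "method" and its "body". servo_tool: Moves the arm, as the interface text tells. Its arguments: {"type":"object","properties":{"rows":{"type":"array"},"squeeze":{"type":"number"}},"required":["rows"]}

```bash
mkdir -p pics; ls; python3 - <<'E'
from workcell import *
import cv2
o=get_obs(); print(o)
for n in ["scene","top"]:
    p,d=camera(n); cv2.imwrite(f"pics/{n}0.png",p[:,:,::-1]); 
    import numpy as np; np.save(f"{n}_d.npy",d)
    print(n,camera_info(n))
print(camera_info("wrist"))
try: print(tip_extent)
except Exception as e: print(e)
E
```

```text
pics
{'time': 0.0, 'q': array([7.33346591e+01, 5.01045472e+00, 1.00345123e+01, 9.50997350e+01,
       2.27314879e-03, 9.00001339e+01]), 'qd': array([-0.11852466,  0.00516547,  0.01203511,  0.03826731,  0.03475267,
       -0.02072297]), 'joint_efforts': array([-2.07736848e-03, -5.20388103e+01,  4.64807260e+01,  1.60063215e-02,
       -1.00041616e-04, -9.69421983e-07]), 'ee_pos': array([0.15766163, 0.52670724, 0.25258977]), 'tcp_rot': array([-1.79924323e+02, -2.27296992e-03,  1.63334522e+02]), 'wrist_force': array([ 0.22780696, -0.49504123, -0.41542204]), 'torque': array([ 0.02121355,  0.02213074, -0.00666469]), 'grasp_force': 0.0, 'opening': 0.08516461136047174}
scene {'fx': 518.9196422172969, 'fy': 518.9196422172969, 'cx': 313.80373540202095, 'cy': 243.133735441706, 'dist': array([-0.1233901,  0.       ,  0.       ,  0.       ,  0.       ]), 'cam_to_world': array([[-0.64196031, -0.60821212,  0.4668672 ,  1.28578191],
       [ 0.76653898, -0.49523243,  0.40885552,  0.66545753],
       [-0.0174631 ,  0.62034092,  0.78413786,  1.24561104],
       [ 0.        ,  0.        ,  0.        , 
[... 397 characters left out ...]
38755522e-02,  1.95471817e-01,  9.80418649e-01,
         1.21784763e+00],
       [ 0.00000000e+00,  0.00000000e+00,  0.00000000e+00,
         1.00000000e+00]])}
{'fx': 370.36258731460754, 'fy': 370.36258731460754, 'cx': 322.278082309876, 'cy': 238.77316813559847, 'dist': array([0.02566989, 0.        , 0.        , 0.        , 0.        ]), 'hand_eye': array([[-6.41439871e-04,  9.61200939e-01,  2.75848407e-01,
         6.89615636e-02],
       [ 9.99999567e-01,  8.02440449e-04, -4.70790898e-04,
         4.20898920e-04],
       [-6.73876573e-04,  2.75847986e-01, -9.61201038e-01,
        -1.19886680e-01],
       [ 0.00000000e+00,  0.00000000e+00,  0.00000000e+00,
         1.00000000e+00]])}
0.022
```

View pics/top0.png

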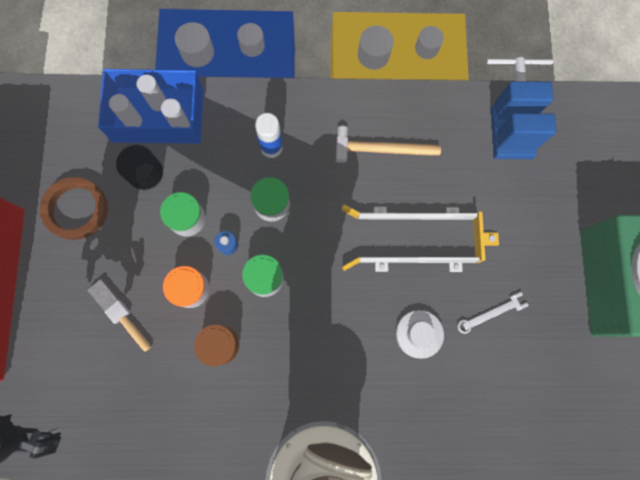

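View pics/scene0.png

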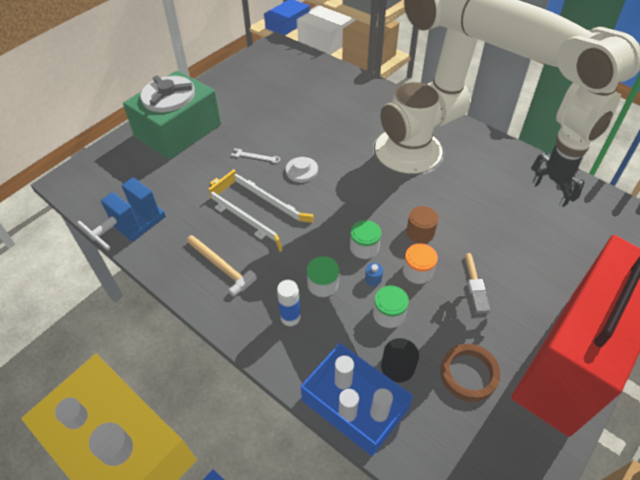

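The top view shows green caps at (182,212), (270,198) in shadow, and (263,275). The orange reject is at (184,286), with the blue weight between them at (226,242). The lane's mouth is at about (347,238) and its stop at about (482,237). The scene view agrees.

```bash
cat > h.py <<'E'
from workcell import *
import cv2, numpy as np
def ray(name,uv,z,info=None):
    c=info or camera_info(name); K=np.array([[c['fx'],0,c['cx']],[0,c['fy'],c['cy']],[0,0,1]])
    n=cv2.undistortPoints(np.array(uv,float).reshape(-1,1,2),K,c['dist'])[:,0]
    T=c['cam_to_world']; d=np.c_[n[:,0],-n[:,1],-np.ones(len(n))]@T[:3,:3].T
    return T[:3,3]+d*((z-T[2,3])/d[:,2])[:,None]
def caps(name,p,z,lo,hi,amin=150):
    hsv=cv2.cvtColor(p,cv2.COLOR_RGB2HSV); m=cv2.inRange(hsv,lo,hi)
    m=cv2.morphologyEx(m,cv2.MORPH_OPEN,np.ones((3,3)))
    out=[]
    for c in cv2.findContours(m,cv2.RETR_EXTERNAL,cv2.CHAIN_APPROX_NONE)[0]:
        if cv2.contourArea(c)<amin: continue
        w=ray(name,c.reshape(-1,2),z)[:,:2].astype(np.float32)
        (x,y),r=cv2.minEnclosingCircle(w); 
        M=cv2.moments(c); out.append((round(float(x),4),round(float(y),4),round(float(r),4),round(M['m10']/M['m00']),round(M['m01']/M['m00'])))
    return out
G=((45,90,40),(80,255,255)); O=((5,150,120),(15,255,255)); B=((100,120,40),(125,255,255)); Y=((18,140,90),(28,255,255))
def look(name):
    p,d=camera(name)
    return p,d,caps(name,p,.075,*G),caps(name,p,.075,*O)
E
python3 - <<'E'
from h import *
for n in ["top","scene"]:
    p,d,g,o=look(n); print(n,"green",g,"orange",o); print(" blue z.05",caps(n,p,.05,*B,60)); print(" spray",caps(n,p,.075,*B,60))
    print(" yellow z.03",caps(n,p,.03,*Y,40))
p,d,_,_=look("top")
cv2.imwrite("pics/lane.png",cv2.resize(p[180:300,320:520],None,fx=4,fy=4,interpolation=cv2.INTER_CUBIC)[:,:,::-1])
E
```

```text
top green [(0.455, 0.1395, 0.045, 262, 274), (0.4577, -0.6697, 0.1518, 617, 278), (0.5998, 0.3303, 0.046, 180, 211), (0.6376, 0.1265, 0.0452, 269, 196)] orange [(0.4279, 0.3141, 0.0453, 183, 286)]
 blue z.05 [(0.5308, 0.2266, 0.0284, 226, 242), (0.7781, 0.1291, 0.0272, 271, 146), (0.8457, -0.4924, 0.126, 522, 120), (0.972, 0.3106, 0.2804, 192, 71)]
 spray [(0.5261, 0.2225, 0.0278, 226, 242), (0.7681, 0.1271, 0.0267, 271, 146), (0.8342, -0.4811, 0.1233, 522, 120), (0.9578, 0.3048, 0.2744, 192, 71)]
 yellow z.03 [(0.4845, -0.0648, 0.0216, 350, 264), (0.5543, -0.3789, 0.059, 481, 237), (0.6134, -0.0649, 0.0209, 350, 211), (1.0538, -0.1946, 0.1964, 399, 46)]
scene green [(0.6065, 0.3368, 0.0478, 391, 300), (0.6452, 0.1343, 0.0469, 322, 270), (0.4631, 0.1455, 0.0479, 366, 233), (0.4429, -0.7687, 0.196, 165, 115), (-0.5875, 0.5586, 0.366, 617, 123)] orange []
 blue z.05 [(1.2259, 0.2973, 0.0193, 213, 476), (0.8709, 0.4183, 0.1444, 356, 398), (0.7871, 0.1371, 0.0327, 290, 312), (0.5542, 0.2425, 0.0346, 373, 276), (0.8288, -0.5014, 0.1381, 133, 209), (-0.4242, 0.6522, 0.1679, 626, 159), (-1.5486, 0.3851, 0.2444, 630, 18), (-1.3567, 0.0279, 0.0836, 555, 6), (-0.3926, -0.9232, 0.1621, 285, 16)]
 spray [(1.2272, 0.305, 0.0189, 213, 476), (0.8796, 0.4235, 0.1414, 356, 398), (0.7975, 0.1482, 0.032, 290, 312), (0.5695, 0.2513, 0.0339, 373, 276), (0.8384, -0.477, 0.1353, 133, 209), (-0.3885, 0.6525, 0.1644, 626, 159), (-1.4893, 0.391, 0.2393, 630, 18), (-1.3015, 0.0413, 0.0818, 555, 6), (-0.3575, -0.89, 0.1587, 285, 16)]
 yellow z.03 [(1.3351, 0.0241, 0.2329, 106, 430), (0.4978, -0.054, 0.0254, 306, 217), (0.5486, -0.3791, 0.0584, 223, 182)]
```

View pics/lane.png

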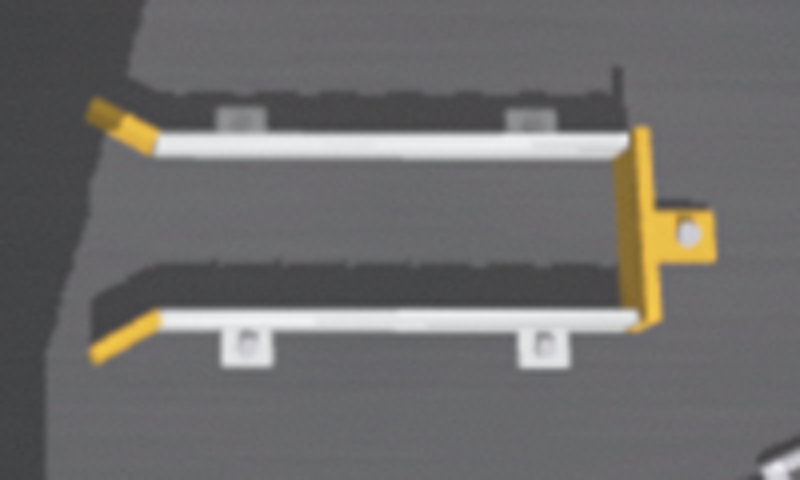

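The crop shows both rails' white tops, with the upper one at crop rows 131–157 and the lower at 310–332. The stop runs from (635,127) to (660,325) in the crop. I'll fit the edges next.

```bash
python3 - <<'E'
from h import *
p,d,g,o=look("top")
gr=cv2.cvtColor(p,cv2.COLOR_RGB2GRAY).astype(float)
# rail top-plane (z=.03) far-from-camera edges by subpixel half level in columns
def edge(u,v0,v1):
    col=gr[v0:v1,u]; i=int(np.argmax(np.diff(col))); a,b=col[max(i-2,0)],col[i+2]; h=(a+b)/2
    for k in range(max(i-2,0),i+2):
        if col[k]<=h<=col[k+1]: return v0+k+(h-col[k])/(col[k+1]-col[k]+1e-9)
    return None
L=[]
for name,v0,v1,us in (("upper outer",204,216,range(364,474)),("lower inner",250,262,range(366,474))):
    pts=[(u,edge(u,v0,v1)) for u in us]; pts=np.array([q for q in pts if q[1] is not None])
    w=ray("top",pts,.03)[:,:2]; k=np.ones(len(w),bool)
    for _ in range(4):
        c=np.polyfit(w[k,1],w[k,0],1); r=w[:,0]-np.polyval(c,w[:,1]); k=abs(r)<max(.0008,2*r[k].std())
    L.append(c); print(name,"x at y=-.1,-.3:",np.polyval(c,[-.1,-.3]),"yaw",np.degrees(np.arctan(c[0])),k.sum(),r[k].std())
# stop: bright top, z .045 
hsv=cv2.cvtColor(p,cv2.COLOR_RGB2HSV)
for v in range(214,260,6):
    print(v,[tuple(hsv[v,u]) for u in range(472,487)])
for c in [(155,131),(160,310),(100,97),(92,350),(632,127),(662,320)]:
    q=(c[0]/4+320,c[1]/4+180); print(c,ray("top",[q],.03)[0,:2],ray("top",[q],.045)[0,:2])
E
```

```text
upper outer x at y=-.1,-.3: [0.60930642 0.61051488] yaw -0.34619420952354935 110 0.00022350416072748145
lower inner x at y=-.1,-.3: [0.50173173 0.50286391] yaw -0.324340840963154 108 0.00010812788971357296
214 [(np.uint8(105), np.uint8(2), np.uint8(225)), (np.uint8(105), np.uint8(2), np.uint8(225)), (np.uint8(105), np.uint8(2), np.uint8(227)), (np.uint8(105), np.uint8(2), np.uint8(230)), (np.uint8(0), np.uint8(2), np.uint8(220)), (np.uint8(18), np.uint8(59), np.uint8(161)), (np.uint8(20), np.uint8(167), np.uint8(163)), (np.uint8(21), np.uint8(179), np.uint8(217)), (np.uint8(22), np.uint8(175), np.uint8(232)), (np.uint8(21), np.uint8(166), np.uint8(226)), (np.uint8(20), np.uint8(121), np.uint8(175)), (np.uint8(11), np.uint8(30), np.uint8(121)), (np.uint8(126), np.uint8(11), np.uint8(111)), (np.uint8(135), np.uint8(14), np.uint8(110)), (np.uint8(132), np.uint8(12), np.uint8(110))]
220 [(np.uint8(13), np.uint8(28), np.uint8(127)), (np.uint8(20), np.uint8(103), np.uint8(131)), (np.uint8(21), np.uint8(154), np.uint8(134)), (np.uint8(21), np.uint8(164), np.uint8(134)), (np.uint8(21), np.ui
[... 4297 characters left out ...]
)), (np.uint8(20), np.uint8(165), np.uint8(141)), (np.uint8(21), np.uint8(174), np.uint8(186)), (np.uint8(22), np.uint8(177), np.uint8(233)), (np.uint8(23), np.uint8(174), np.uint8(239)), (np.uint8(21), np.uint8(162), np.uint8(228)), (np.uint8(20), np.uint8(102), np.uint8(162)), (np.uint8(15), np.uint8(14), np.uint8(113))]
(155, 131) [ 0.60920601 -0.08597174] [ 0.60541713 -0.08444002]
(160, 310) [ 0.50007425 -0.08741844] [ 0.49766347 -0.08586844]
(100, 97) [ 0.63013242 -0.05297141] [ 0.62607929 -0.0518564 ]
(92, 350) [ 0.47602521 -0.04692212] [ 0.47391812 -0.0458835 ]
(632, 127) [ 0.61362233 -0.37520405] [ 0.60977768 -0.37001993]
(662, 320) [ 0.49556833 -0.38601097] [ 0.49321446 -0.38069039]
```

```bash
cat >> h.py <<'E'
from scipy.spatial.transform import Rotation as R
def plan(x,y,z,yaw):
    o=get_obs(); r=R.from_euler('xyz',o['tcp_rot'],degrees=True)
    d=r.inv().apply(np.array([x,y,z])-o['ee_pos'])/.1
    dy=-((yaw-o['tcp_rot'][2]+180)%360-180)/180
    print("t",round(o['time'],2),"pos",o['ee_pos'].round(4),"rot",o['tcp_rot'].round(1),"op",round(o['opening'],4),"F",o['wrist_force'].round(1),"-> offset",d.round(3),"yaw",round(dy,4))
E
python3 -c "
from h import *
plan(.431,.215,.253,110)"
```

```text
t 0.3 pos [0.1577 0.5269 0.253 ] rot [-180.    -0.   163.3] op 0.085 F [ 0.1  0.  -1. ] -> offset [-3.513e+00 -2.204e+00  1.000e-03] yaw 0.2963
```

{"method": "servo_tool", "body": {"rows": [{"offset":[-0.5,-0.3,0],"yaw":0.06,"claw":0.41},{"offset":[-1,-0.63,0],"yaw":0.12,"claw":0.41},{"offset":[-1,-0.63,0],"yaw":0.18,"claw":0.41},{"offset":[-1,-0.63,0],"yaw":0.24,"claw":0.41},{"offset":[-1,-0.63,0],"yaw":0.296,"claw":0.41},{"offset":[-1,-0.63,0],"yaw":0.296,"claw":0.41}]}}

```text
time: 1.05
ee_pos: [0.2355, 0.4378, 0.2533]
tcp_rot: [180.0, 0.0, 110.1]
wrist_force: [-0.3, -0.7, -0.4]
opening: 0.0501
grasp_force: 0.0
```

```bash
python3 -c "
from h import *
plan(.431,.215,.253,110)"
```

```text
t 1.05 pos [0.2355 0.4378 0.2533] rot [180.    0.  110.1] op 0.0501 F [-0.3 -0.7 -0.4] -> offset [-2.765  1.069  0.003] yaw 0.0007
```

{"method": "servo_tool", "body": {"rows": [{"offset":[-0.5,0.2,0],"yaw":0,"claw":0.41},{"offset":[-1,0.4,0],"yaw":0,"claw":0.41}]}}

```text
time: 1.3
ee_pos: [0.3077, 0.357, 0.2531]
tcp_rot: [-180.0, 0.0, 110.5]
wrist_force: [1.5, 0.5, -0.0]
opening: 0.0507
grasp_force: 0.0
```

{"method": "servo_tool", "body": {"rows": [{"offset":[-0.5,0.2,0.5],"yaw":0,"claw":0.41},{"offset":[-1,0.4,1],"yaw":0,"claw":0.41}]}}

```text
time: 1.55
ee_pos: [0.3695, 0.2884, 0.1676]
tcp_rot: [179.9, -0.0, 110.4]
wrist_force: [1.1, 0.8, -0.0]
opening: 0.0504
grasp_force: 0.0
```

{"method": "servo_tool", "body": {"rows": [{"offset":[-0.4,0.14,0],"yaw":0,"claw":0.41},{"offset":[-0.76,0.27,0],"yaw":0,"claw":0.41},{"offset":[-0.76,0.27,0.5],"yaw":0,"claw":0.41},{"offset":[-0.76,0.27,0.9],"yaw":0,"claw":0.41},{"offset":[-0.76,0.27,0.9],"yaw":0,"claw":0.41}]}}

```text
time: 2.17
ee_pos: [0.4182, 0.2263, 0.0757]
tcp_rot: [-179.7, 0.0, 110.3]
wrist_force: [-0.6, 0.2, 1.2]
opening: 0.0507
grasp_force: 0.0
```

```bash
python3 - <<'E'
from h import *
plan(.431,.215,.042,110)
p,d,g,o=look("top"); print(g,o)
p,d=camera("wrist"); cv2.imwrite("pics/w1.png",p[:,:,::-1])
E
```

```text
t 2.17 pos [0.4182 0.2263 0.0757] rot [-179.7    0.   110.3] op 0.0507 F [-0.6  0.2  1.2] -> offset [-0.15   0.083  0.337] yaw 0.0014
[(0.4547, 0.1399, 0.045, 262, 274), (0.4577, -0.6697, 0.1518, 614, 278), (0.6001, 0.3306, 0.0457, 178, 208), (0.6382, 0.1276, 0.046, 269, 196)] []
```

View pics/w1.png

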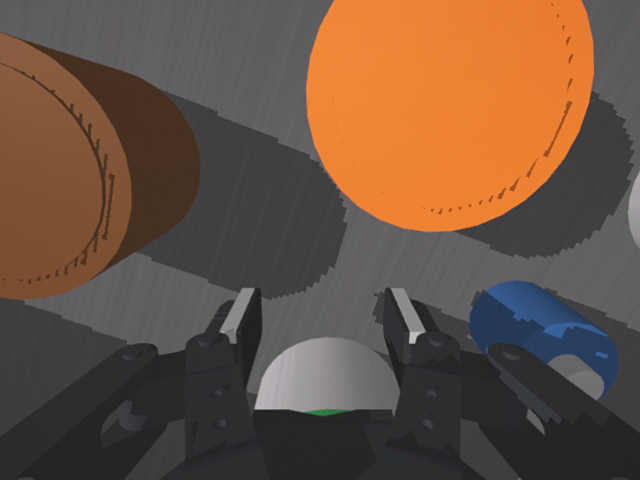

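The wrist view shows P1 ahead at the bottom centre, with the reject behind and the weight to the right at (545,340). The fingers are clear of all of them.

{"method": "servo_tool", "body": {"rows": [{"offset":[0,0,0.1],"yaw":0,"claw":0.41},{"offset":[0,0,0.2],"yaw":0,"claw":0.41},{"offset":[0,0,0.2],"yaw":0,"claw":0.41}]}}

```text
time: 2.65
ee_pos: [0.4195, 0.2272, 0.0576]
tcp_rot: [-179.9, 0.0, 110.1]
wrist_force: [-0.1, 0.3, -0.5]
opening: 0.0505
grasp_force: 0.0
```

```bash
python3 - <<'E'
from h import *
plan(.435,.207,.042,110); plan(.488,.106,.042,110); plan(.5346,.025,.042,110)
E
```

```text
t 2.65 pos [0.4195 0.2272 0.0576] rot [-179.9    0.   110.1] op 0.0505 F [-0.1  0.3 -0.5] -> offset [-0.243  0.077  0.156] yaw 0.0005
t 2.65 pos [0.4195 0.2272 0.0576] rot [-179.9    0.   110.1] op 0.0505 F [-0.1  0.3 -0.5] -> offset [-1.373  0.228  0.156] yaw 0.0005
t 2.65 pos [0.4195 0.2272 0.0576] rot [-179.9    0.   110.1] op 0.0505 F [-0.1  0.3 -0.5] -> offset [-2.294  0.387  0.156] yaw 0.0005
```

{"method": "servo_tool", "body": {"rows": [{"offset":[-0.1,0.04,0.08],"yaw":0,"claw":0.41},{"offset":[-0.2,0.08,0.156],"yaw":0,"claw":0.41},{"offset":[-0.3,0.08,0.156],"yaw":0,"claw":0.41},{"offset":[-0.4,0.08,0.156],"yaw":0,"claw":0.41},{"offset":[-0.5,0.1,0.156],"yaw":0,"claw":0.41},{"offset":[-0.65,0.12,0.156],"yaw":0,"claw":0.41},{"offset":[-0.8,0.15,0.156],"yaw":0,"claw":0.41},{"offset":[-0.9,0.17,0.156],"yaw":0,"claw":0.41},{"offset":[-1,0.18,0.156],"yaw":0,"claw":0.41}]}}

```text
time: 3.78
ee_pos: [0.4715, 0.139, 0.0427]
tcp_rot: [180.0, -0.0, 110.0]
wrist_force: [-0.8, 3.6, 0.4]
opening: 0.0504
grasp_force: 0.0
```

```bash
python3 - <<'E'
from h import *
plan(.5346,.025,.042,110)
p,d,g,o=look("top"); print(g,o)
p,d,g,o=look("scene"); print(g,o)
E
```

```text
t 3.77 pos [0.4715 0.139  0.0427] rot [180.  -0. 110.] op 0.0504 F [-0.8  3.6  0.4] -> offset [-1.287  0.202  0.007] yaw 0.0003
[(0.4889, 0.0811, 0.0402, 292, 258), (0.4576, -0.6686, 0.1523, 614, 278), (0.5998, 0.3303, 0.046, 180, 211), (0.638, 0.1264, 0.0446, 273, 191)] [(0.4275, 0.3141, 0.0451, 183, 286)]
[(0.6065, 0.3368, 0.0478, 391, 300), (0.6461, 0.1337, 0.0471, 322, 270), (0.4961, 0.0989, 0.047, 343, 231), (0.4596, -0.7326, 0.225, 167, 120), (-0.5875, 0.5586, 0.366, 617, 123), (-1.2974, 0.3045, 0.3483, 598, 22)] [(0.4356, 0.3179, 0.0484, 420, 257)]
```

{"method": "servo_tool", "body": {"rows": [{"offset":[-0.1,0.02,0],"yaw":0,"claw":0.41},{"offset":[-0.25,0.04,0],"yaw":0,"claw":0.41},{"offset":[-0.4,0.07,0],"yaw":0,"claw":0.41},{"offset":[-0.55,0.1,0],"yaw":0,"claw":0.41},{"offset":[-0.7,0.13,0],"yaw":0,"claw":0.41},{"offset":[-0.85,0.16,0],"yaw":0,"claw":0.41},{"offset":[-0.95,0.18,0],"yaw":0,"claw":0.41},{"offset":[-0.95,0.18,0],"yaw":0,"claw":0.41}]}}

```text
time: 4.88
ee_pos: [0.521, 0.0556, 0.0425]
tcp_rot: [-180.0, 0.0, 110.0]
wrist_force: [0.3, 0.2, 0.6]
opening: 0.0502
grasp_force: 0.0
```

```bash
python3 - <<'E'
from h import *
plan(.5346,.025,.042,110); plan(.551,.02,.042,90)
p,d,g,o=look("scene"); print(g,o)
E
```

```text
t 4.88 pos [0.521  0.0556 0.0425] rot [-180.    0.  110.] op 0.0502 F [0.3 0.2 0.6] -> offset [-0.334  0.023  0.006] yaw -0.0
t 4.88 pos [0.521  0.0556 0.0425] rot [-180.    0.  110.] op 0.0502 F [0.3 0.2 0.6] -> offset [-0.437  0.16   0.006] yaw 0.1111
[(0.6063, 0.3374, 0.0478, 391, 300), (0.6461, 0.1337, 0.0471, 322, 270), (0.545, 0.017, 0.047, 310, 228), (0.4596, -0.7326, 0.225, 167, 119), (-0.5875, 0.5586, 0.366, 617, 123), (-1.2853, 0.2696, 0.3582, 598, 22)] [(0.4347, 0.319, 0.0487, 420, 257)]
```

{"method": "servo_tool", "body": {"rows": [{"offset":[-0.08,0.04,0],"yaw":0.022,"claw":0.41},{"offset":[-0.15,0.08,0],"yaw":0.044,"claw":0.41},{"offset":[-0.22,0.12,0],"yaw":0.066,"claw":0.41},{"offset":[-0.3,0.15,0],"yaw":0.088,"claw":0.41},{"offset":[-0.37,0.18,0],"yaw":0.111,"claw":0.41},{"offset":[-0.5,0.14,0],"yaw":0.111,"claw":0.41},{"offset":[-0.65,0.09,0],"yaw":0.111,"claw":0.41},{"offset":[-0.8,0.03,0],"yaw":0.111,"claw":0.41},{"offset":[-0.93,-0.02,0],"yaw":0.111,"claw":0.41},{"offset":[-0.93,-0.02,0],"yaw":0.111,"claw":0.41}]}}

```text
time: 6.18
ee_pos: [0.5504, -0.0331, 0.0426]
tcp_rot: [-180.0, 0.0, 90.0]
wrist_force: [0.8, 0.1, 0.2]
opening: 0.0505
grasp_force: 0.0
```

```bash
python3 - <<'E'
from h import *
plan(.552,-.09,.042,90)
p,d,g,o=look("scene"); print(g,o)
cv2.imwrite("pics/s2.png",cv2.resize(p[130:350,180:460],None,fx=2.5,fy=2.5)[:,:,::-1])
E
```

```text
t 6.17 pos [ 0.5504 -0.0331  0.0426] rot [-180.    0.   90.] op 0.0505 F [0.8 0.1 0.2] -> offset [-0.569  0.016  0.006] yaw -0.0002
[(0.6063, 0.3374, 0.0478, 391, 300), (0.6461, 0.1337, 0.0471, 323, 270), (0.5659, -0.0889, 0.0415, 280, 214), (0.5497, -0.5937, 0.071, 179, 145), (0.5788, -0.7782, 0.114, 139, 129), (0.4488, -0.756, 0.2058, 168, 114), (-0.5875, 0.5586, 0.366, 617, 123), (-1.2936, 0.2782, 0.35, 598, 23)] [(0.4356, 0.3179, 0.0484, 417, 259)]
```

View pics/s2.png

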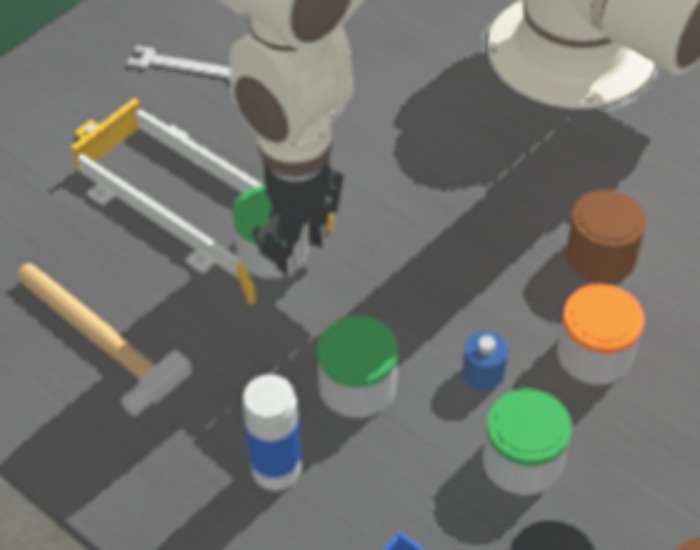

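P1 is in the mouth at crop (270,230), with the gripper behind it. I'll push it further in, then back away and rise.

{"method": "servo_tool", "body": {"rows": [{"offset":[-0.1,0.01,0],"yaw":0,"claw":0.41},{"offset":[-0.25,0.01,0],"yaw":0,"claw":0.41},{"offset":[-0.4,0.01,0],"yaw":0,"claw":0.41},{"offset":[-0.5,0.01,0],"yaw":0,"claw":0.41},{"offset":[-0.57,0.01,0],"yaw":0,"claw":0.41},{"offset":[-0.57,0.01,0],"yaw":0,"claw":0.41},{"offset":[-0.3,0.01,0],"yaw":0,"claw":0.41},{"offset":[0.1,0.01,-0.3],"yaw":0,"claw":0.41},{"offset":[0.3,0.01,-0.8],"yaw":0,"claw":0.41},{"offset":[0.3,0.01,-0.8],"yaw":0,"claw":0.41}]}}

```text
time: 7.48
ee_pos: [0.5535, -0.0002, 0.1269]
tcp_rot: [179.6, 0.0, 90.2]
wrist_force: [0.1, -0.5, 0.5]
opening: 0.0503
grasp_force: 0.0
```

```bash
python3 - <<'E'
from h import *
p,d,g,o=look("top"); print(g,o)
p,d,g,o=look("scene"); print(g,o)
plan(.667,.204,.12,70)
E
```

```text
[(0.4576, -0.6686, 0.1523, 614, 278), (0.5495, -0.1401, 0.0444, 388, 233), (0.5998, 0.3303, 0.046, 180, 211), (0.6375, 0.1269, 0.0448, 269, 196)] [(0.4274, 0.3141, 0.0452, 183, 286)]
[(0.6063, 0.3373, 0.0478, 391, 300), (0.6461, 0.1337, 0.0471, 323, 270), (0.5586, -0.131, 0.0482, 273, 207), (0.5367, -0.5933, 0.0588, 182, 143), (0.4429, -0.7687, 0.196, 165, 115), (-0.5875, 0.5586, 0.366, 617, 123), (-1.3011, 0.2802, 0.3426, 597, 21)] [(0.4471, 0.3215, 0.0429, 417, 263)]
t 7.58 pos [ 0.5518 -0.0014  0.123 ] rot [179.9   0.   90.1] op 0.0503 F [-0.3  0.1 -0.4] -> offset [2.051 1.156 0.03 ] yaw 0.1118
```

{"method": "servo_tool", "body": {"rows": [{"offset":[0.5,0.3,0],"yaw":0.05,"claw":0.41},{"offset":[1,0.6,0],"yaw":0.1,"claw":0.41},{"offset":[1,0.6,0],"yaw":0.139,"claw":0.41},{"offset":[1,0.6,0],"yaw":0.139,"claw":0.41}]}}

```text
time: 8.07
ee_pos: [0.6109, 0.0984, 0.1207]
tcp_rot: [-179.9, 0.1, 65.1]
wrist_force: [-0.4, -0.4, -0.1]
opening: 0.0506
grasp_force: 0.0
```

```bash
python3 - <<'E'
from h import *
plan(.673,.201,.12,65)
E
```

```text
t 8.07 pos [0.6109 0.0984 0.1207] rot [-1.799e+02  1.000e-01  6.510e+01] op 0.0506 F [-0.4 -0.4 -0.1] -> offset [1.192 0.132 0.005] yaw 0.0007
```

{"method": "servo_tool", "body": {"rows": [{"offset":[0.5,0.06,0],"yaw":0,"claw":0.41},{"offset":[1,0.13,0],"yaw":0,"claw":0.41},{"offset":[1,0.13,0],"yaw":0,"claw":0.41}]}}

```text
time: 8.45
ee_pos: [0.6658, 0.185, 0.1205]
tcp_rot: [-179.9, 0.1, 65.3]
wrist_force: [0.2, 0.1, -1.0]
opening: 0.05
grasp_force: 0.0
```

{"method": "servo_tool", "body": {"rows": [{"offset":[0.2,0,0],"yaw":0,"claw":0.41},{"offset":[0.2,0,0.4],"yaw":0,"claw":0.41},{"offset":[0.2,0,0.78],"yaw":0,"claw":0.41},{"offset":[0.2,0,0.78],"yaw":0,"claw":0.41}]}}

```text
time: 8.95
ee_pos: [0.6714, 0.1997, 0.0411]
tcp_rot: [-179.7, 0.3, 65.1]
wrist_force: [0.5, -0.4, -0.6]
opening: 0.0506
grasp_force: 0.0
```

```bash
python3 - <<'E'
from h import *
plan(.673,.201,.042,65); plan(.660,.173,.042,65); plan(.571,.043,.042,65)
E
```

```text
t 8.95 pos [0.6714 0.1997 0.0411] rot [-179.7    0.3   65.1] op 0.0506 F [ 0.5 -0.4 -0.6] -> offset [ 0.019  0.009 -0.009] yaw 0.0004
t 8.95 pos [0.6714 0.1997 0.0411] rot [-179.7    0.3   65.1] op 0.0506 F [ 0.5 -0.4 -0.6] -> offset [-0.29   0.009 -0.008] yaw 0.0004
t 8.95 pos [0.6714 0.1997 0.0411] rot [-179.7    0.3   65.1] op 0.0506 F [ 0.5 -0.4 -0.6] -> offset [-1.844e+00 -2.510e-01  1.000e-03] yaw 0.0004
```

{"method": "servo_tool", "body": {"rows": [{"offset":[-0.1,0.01,0],"yaw":0,"claw":0.41},{"offset":[-0.2,0.01,0],"yaw":0,"claw":0.41},{"offset":[-0.3,0.01,0],"yaw":0,"claw":0.41},{"offset":[-0.4,0,0],"yaw":0,"claw":0.41},{"offset":[-0.55,-0.03,0],"yaw":0,"claw":0.41},{"offset":[-0.7,-0.06,0],"yaw":0,"claw":0.41},{"offset":[-0.85,-0.08,0],"yaw":0,"claw":0.41},{"offset":[-1,-0.11,0],"yaw":0,"claw":0.41},{"offset":[-1,-0.11,0],"yaw":0,"claw":0.41}]}}

```text
time: 10.07
ee_pos: [0.6205, 0.1144, 0.0443]
tcp_rot: [-179.9, 0.1, 65.0]
wrist_force: [-0.3, 0.1, 1.4]
opening: 0.0503
grasp_force: 0.0
```

```bash
python3 - <<'E'
from h import *
plan(.571,.043,.042,65)
p,d,g,o=look("top"); print(g,o)
p,d,g,o=look("scene"); print(g,o)
E
```

```text
t 10.07 pos [0.6205 0.1144 0.0443] rot [-1.799e+02  1.000e-01  6.500e+01] op 0.0503 F [-0.3  0.1  1.4] -> offset [-0.856 -0.146  0.025] yaw -0.0001
[(0.4576, -0.6686, 0.1523, 614, 278), (0.5502, -0.1391, 0.0454, 384, 233), (0.5998, 0.3303, 0.046, 180, 211)] [(0.4279, 0.3141, 0.0453, 183, 286)]
[(0.6063, 0.3374, 0.0478, 391, 300), (0.5586, -0.131, 0.0482, 273, 207), (0.4596, -0.7326, 0.225, 166, 120), (-0.5875, 0.5586, 0.366, 617, 123), (-1.3066, 0.3083, 0.3396, 598, 20)] [(0.4356, 0.3179, 0.0484, 420, 257)]
```

```bash
python3 - <<'E'
from h import *
p,d,g,o=look("scene")
cv2.imwrite("pics/s3.png",cv2.resize(p[130:350,180:460],None,fx=2.5,fy=2.5)[:,:,::-1])
print(caps("scene",p,.075,(45,60,20),(85,255,255),40))
E
```

```text
[(0.6064, 0.3378, 0.0491, 391, 300), (0.6166, 0.0457, 0.0293, 305, 248), (0.5582, -0.1315, 0.0501, 273, 207), (0.4543, -0.7284, 0.2342, 175, 122), (-0.5863, 0.5572, 0.3671, 617, 124), (-0.9326, 0.3585, 0.7169, 569, 71)]
```

View pics/s3.png

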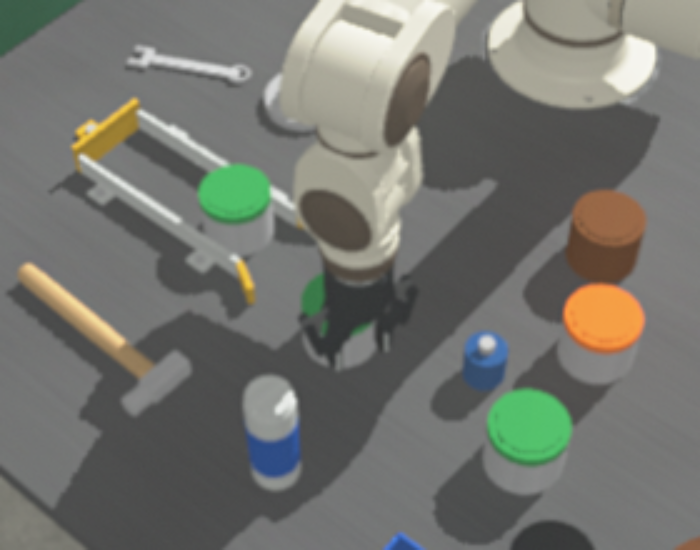

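P2 sits in the cradle at crop (335,320), mostly hidden by the arm. I'll carry on and then turn to the lane's heading.

{"method": "servo_tool", "body": {"rows": [{"offset":[-0.12,-0.02,0.02],"yaw":0,"claw":0.41},{"offset":[-0.27,-0.05,0.02],"yaw":0,"claw":0.41},{"offset":[-0.42,-0.07,0.02],"yaw":0,"claw":0.41},{"offset":[-0.57,-0.1,0.02],"yaw":0,"claw":0.41},{"offset":[-0.72,-0.13,0.02],"yaw":0,"claw":0.41},{"offset":[-0.82,-0.16,0.02],"yaw":-0.025,"claw":0.41},{"offset":[-0.87,-0.19,0.02],"yaw":-0.055,"claw":0.41},{"offset":[-0.91,-0.22,0.02],"yaw":-0.085,"claw":0.41},{"offset":[-0.95,-0.25,0.02],"yaw":-0.115,"claw":0.41},{"offset":[-0.98,-0.28,0.02],"yaw":-0.139,"claw":0.41},{"offset":[-0.98,-0.28,0.02],"yaw":-0.139,"claw":0.41}]}}

```text
time: 11.6
ee_pos: [0.554, 0.0381, 0.0425]
tcp_rot: [-179.9, 0.0, 90.0]
wrist_force: [-0.4, -0.1, 0.1]
opening: 0.0499
grasp_force: 0.0
```

```bash
python3 - <<'E'
from h import *
plan(.552,-.05,.042,90)
p,d,g,o=look("top"); print(g,o)
p,d,g,o=look("scene"); print(g,o)
print(caps("scene",p,.075,(45,60,20),(85,255,255),40))
E
```

```text
t 11.6 pos [0.554  0.0381 0.0425] rot [-179.9    0.    90. ] op 0.0499 F [-0.4 -0.1  0.1] -> offset [-0.881 -0.021  0.005] yaw 0.0001
[(0.4576, -0.6686, 0.1523, 614, 277), (0.5495, -0.14, 0.0453, 384, 233), (0.5998, 0.3303, 0.046, 180, 211)] [(0.4279, 0.3141, 0.0453, 183, 286)]
[(0.6065, 0.3368, 0.0478, 391, 300), (0.5648, -0.0219, 0.0422, 298, 225), (0.5587, -0.131, 0.0482, 273, 207), (0.4569, -0.7384, 0.2201, 165, 118), (-0.5875, 0.5586, 0.366, 617, 123), (-1.3174, 0.3024, 0.3281, 599, 21)] [(0.4349, 0.3187, 0.0487, 416, 258)]
[(0.6072, 0.3369, 0.0489, 391, 300), (0.5644, -0.0184, 0.044, 298, 226), (0.5584, -0.1311, 0.0504, 273, 207), (0.4543, -0.7284, 0.2342, 175, 122), (-0.5851, 0.5595, 0.3684, 616, 125), (-0.9326, 0.3585, 0.7169, 569, 71)]
```

{"method": "servo_tool", "body": {"rows": [{"offset":[-0.12,0,0],"yaw":0,"claw":0.41},{"offset":[-0.26,-0.01,0],"yaw":0,"claw":0.41},{"offset":[-0.4,-0.02,0],"yaw":0,"claw":0.41},{"offset":[-0.54,-0.02,0],"yaw":0,"claw":0.41},{"offset":[-0.68,-0.02,0],"yaw":0,"claw":0.41},{"offset":[-0.8,-0.02,0],"yaw":0,"claw":0.41},{"offset":[-0.88,-0.02,0],"yaw":0,"claw":0.41},{"offset":[-0.88,-0.02,0],"yaw":0,"claw":0.41}]}}

```text
time: 12.7
ee_pos: [0.5532, -0.0504, 0.0428]
tcp_rot: [180.0, 0.0, 90.0]
wrist_force: [0.8, 1.2, 0.2]
opening: 0.0505
grasp_force: 0.0
```

{"method": "servo_tool", "body": {"rows": [{"offset":[-0.1,0,0],"yaw":0,"claw":0.41},{"offset":[-0.22,0,0],"yaw":0,"claw":0.41},{"offset":[-0.34,0,0],"yaw":0,"claw":0.41},{"offset":[-0.42,0,0],"yaw":0,"claw":0.41},{"offset":[-0.45,0,0],"yaw":0,"claw":0.41},{"offset":[-0.45,0,0],"yaw":0,"claw":0.41},{"offset":[-0.2,0,0],"yaw":0,"claw":0.41},{"offset":[0.1,0,-0.3],"yaw":0,"claw":0.41},{"offset":[0.5,0,-0.9],"yaw":0,"claw":0.41},{"offset":[0.5,0,-0.9],"yaw":0,"claw":0.41}]}}

```text
time: 13.95
ee_pos: [0.5544, 0.0019, 0.1364]
tcp_rot: [179.7, 0.0, 90.2]
wrist_force: [0.5, -0.9, 0.2]
opening: 0.0505
grasp_force: 0.0
```

```bash
python3 - <<'E'
from h import *
plan(.586,.410,.13,90)
p,d,g,o=look("top"); print(g,o)
p,d,g,o=look("scene"); print(g,o)
print(caps("top",p,.05,*B,60)[:3])
E
```

```text
t 13.95 pos [0.5544 0.0019 0.1364] rot [179.7   0.   90.2] op 0.0505 F [ 0.5 -0.9  0.2] -> offset [4.08  0.327 0.063] yaw 0.0009
[(0.4587, -0.6665, 0.1523, 614, 278), (0.5476, -0.1939, 0.0831, 408, 233), (0.5998, 0.3303, 0.046, 180, 211)] [(0.4274, 0.3141, 0.0452, 183, 286)]
[(0.6063, 0.3374, 0.0478, 391, 300), (0.562, -0.1807, 0.0923, 262, 200), (0.4402, -0.7746, 0.1916, 165, 115), (-0.5875, 0.5586, 0.366, 617, 123), (-1.3035, 0.2654, 0.3399, 597, 22)] [(0.4486, 0.3225, 0.042, 417, 264)]
[(0.021, 0.2333, 0.0181, 213, 476), (0.1856, -0.0709, 0.1232, 356, 398), (0.3786, 0.0766, 0.0258, 290, 311)]
```

{"method": "servo_tool", "body": {"rows": [{"offset":[0.5,0.04,0],"yaw":0,"claw":0.41},{"offset":[1,0.07,0],"yaw":0,"claw":0.41}]}}

```text
time: 14.3
ee_pos: [0.5595, 0.1003, 0.1308]
tcp_rot: [-179.9, 0.1, 89.9]
wrist_force: [0.4, 0.2, 1.2]
opening: 0.0504
grasp_force: 0.0
```

{"method": "servo_tool", "body": {"rows": [{"offset":[0.5,0.04,0],"yaw":0,"claw":0.41},{"offset":[1,0.07,0],"yaw":0,"claw":0.41}]}}

```text
time: 14.55
ee_pos: [0.5665, 0.201, 0.1306]
tcp_rot: [-179.9, 0.1, 90.0]
wrist_force: [0.7, 0.5, 0.4]
opening: 0.0501
grasp_force: 0.0
```

{"method": "servo_tool", "body": {"rows": [{"offset":[0.5,0.04,0],"yaw":-0.04,"claw":0.41},{"offset":[1,0.07,0],"yaw":-0.083,"claw":0.41},{"offset":[1,0.07,0],"yaw":-0.083,"claw":0.41},{"offset":[1,0.07,0],"yaw":-0.083,"claw":0.41}]}}

```text
time: 15.05
ee_pos: [0.5734, 0.2996, 0.1309]
tcp_rot: [-179.9, 0.1, 104.9]
wrist_force: [0.5, 0.0, -0.4]
opening: 0.0504
grasp_force: 0.0
```

```bash
python3 - <<'E'
from h import *
plan(.583,.4025,.13,105)
E
```

```text
t 15.05 pos [0.5734 0.2996 0.1309] rot [-1.799e+02  1.000e-01  1.049e+02] op 0.0504 F [ 0.5  0.  -0.4] -> offset [0.97  0.358 0.007] yaw -0.0003
```

{"method": "servo_tool", "body": {"rows": [{"offset":[0.5,0.18,0],"yaw":0,"claw":0.41},{"offset":[0.97,0.36,0],"yaw":0,"claw":0.41},{"offset":[0.97,0.36,0],"yaw":0,"claw":0.41},{"offset":[0.97,0.36,0],"yaw":0,"claw":0.41}]}}

```text
time: 15.55
ee_pos: [0.5835, 0.4021, 0.1321]
tcp_rot: [-179.9, 0.1, 104.9]
wrist_force: [0.8, 0.6, 0.0]
opening: 0.0501
grasp_force: 0.0
```

{"method": "servo_tool", "body": {"rows": [{"offset":[0,0,0.3],"yaw":0,"claw":0.41},{"offset":[0,0,0.6],"yaw":0,"claw":0.41},{"offset":[0,0,0.89],"yaw":0,"claw":0.41},{"offset":[0,0,0.89],"yaw":0,"claw":0.41},{"offset":[0,0,0.89],"yaw":0,"claw":0.41}]}}

```text
time: 16.18
ee_pos: [0.584, 0.403, 0.0454]
tcp_rot: [179.9, -0.0, 104.9]
wrist_force: [0.5, 0.1, 0.6]
opening: 0.0504
grasp_force: 0.0
```

```bash
python3 - <<'E'
from h import *
plan(.5896,.379,.042,105); plan(.6096,.2914,.042,105)
p,d,g,o=look("scene"); print(g[:3],o)
E
```

```text
t 16.18 pos [0.584  0.403  0.0454] rot [179.9  -0.  104.9] op 0.0504 F [0.5 0.1 0.6] -> offset [-0.246 -0.007  0.034] yaw -0.0003
t 16.18 pos [0.584  0.403  0.0454] rot [179.9  -0.  104.9] op 0.0504 F [0.5 0.1 0.6] -> offset [-1.144 -0.04   0.033] yaw -0.0003
[(0.6063, 0.3374, 0.0478, 391, 300), (0.562, -0.1807, 0.0923, 262, 200), (0.4596, -0.7326, 0.225, 166, 119)] []
```

{"method": "servo_tool", "body": {"rows": [{"offset":[-0.1,-0.01,0.03],"yaw":0,"claw":0.41},{"offset":[-0.2,-0.01,0.03],"yaw":0,"claw":0.41},{"offset":[-0.3,-0.01,0.03],"yaw":0,"claw":0.41},{"offset":[-0.42,-0.01,0.03],"yaw":0,"claw":0.41},{"offset":[-0.56,-0.02,0.03],"yaw":0,"claw":0.41},{"offset":[-0.7,-0.02,0.03],"yaw":0,"claw":0.41},{"offset":[-0.84,-0.02,0.03],"yaw":0,"claw":0.41},{"offset":[-0.94,-0.02,0.03],"yaw":0,"claw":0.41},{"offset":[-1,-0.02,0.03],"yaw":0,"claw":0.41},{"offset":[-1,-0.02,0.03],"yaw":0,"claw":0.41}]}}

```text
time: 17.48
ee_pos: [0.6074, 0.3059, 0.0405]
tcp_rot: [-180.0, 0.1, 105.0]
wrist_force: [0.5, 0.4, 0.8]
opening: 0.0504
grasp_force: 0.0
```

```bash
python3 - <<'E'
from h import *
plan(.622,.24,.042,90)
p,d,g,o=look("scene"); print(g[:3],o); print(caps("scene",p,.05,*B,60))
cv2.imwrite("pics/s4.png",cv2.resize(p[150:370,240:520],None,fx=2.5,fy=2.5)[:,:,::-1])
p,d,g,o=look("top"); print(g,o,[b for b in caps("top",p,.05,*B,60) if abs(b[0]-.53)<.05])
E
```

```text
t 17.48 pos [0.6074 0.3059 0.0405] rot [-1.80e+02  1.00e-01  1.05e+02] op 0.0504 F [0.5 0.4 0.8] -> offset [-0.674 -0.029 -0.015] yaw 0.0832
[(0.6252, 0.2628, 0.0471, 361, 290), (0.562, -0.1807, 0.0923, 262, 200), (0.4596, -0.7326, 0.225, 167, 120)] [(0.4356, 0.3179, 0.0484, 422, 257)]
[(1.2259, 0.2973, 0.0193, 213, 476), (0.8709, 0.4183, 0.1444, 356, 398), (0.791, 0.1361, 0.0308, 289, 312), (0.8288, -0.5014, 0.1381, 133, 209), (-0.4242, 0.6522, 0.1679, 626, 159), (-1.3404, 0.4226, 0.4557, 624, 46), (-1.1689, 0.0759, 0.2805, 549, 24), (-1.0865, -0.2466, 0.0843, 487, 7), (-0.3926, -0.9232, 0.1621, 285, 16)]
[(0.4577, -0.6697, 0.1518, 614, 278), (0.5509, -0.1875, 0.0887, 405, 233), (0.6191, 0.2555, 0.0457, 216, 202)] [] [(0.532, 0.2243, 0.0279, 231, 242)]
```

View pics/s4.png

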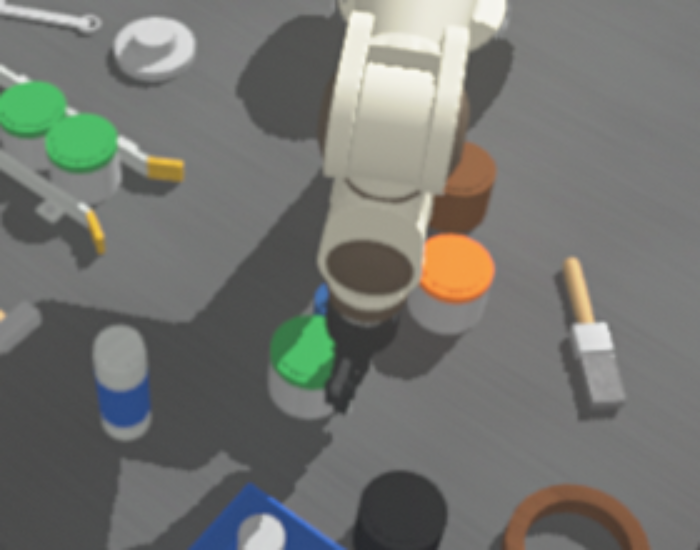

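P3 is in the cradle at crop (310,350). The weight, just behind it at crop (320,300), has not moved. I'll turn to face the lane while passing it.

{"method": "servo_tool", "body": {"rows": [{"offset":[-0.12,0.02,-0.01],"yaw":0.028,"claw":0.41},{"offset":[-0.25,0.04,-0.01],"yaw":0.056,"claw":0.41},{"offset":[-0.39,0.06,-0.01],"yaw":0.083,"claw":0.41},{"offset":[-0.51,0.03,-0.01],"yaw":0.083,"claw":0.41},{"offset":[-0.63,0,-0.01],"yaw":0.083,"claw":0.41},{"offset":[-0.74,-0.05,-0.01],"yaw":0.083,"claw":0.41},{"offset":[-0.85,-0.12,-0.01],"yaw":0.083,"claw":0.41},{"offset":[-0.93,-0.17,-0.01],"yaw":0.083,"claw":0.41},{"offset":[-0.93,-0.17,-0.01],"yaw":0.083,"claw":0.41}]}}

```text
time: 18.7
ee_pos: [0.6145, 0.2113, 0.0417]
tcp_rot: [-180.0, 0.1, 90.0]
wrist_force: [0.7, 0.3, -0.2]
opening: 0.0499
grasp_force: 0.0
```

```bash
python3 - <<'E'
from h import *
plan(.582,.13,.042,90)
p,d=camera("scene"); print(caps("scene",p,.075,(45,60,20),(85,255,255),40)[:3])
p,d,g,o=look("top"); print(g,o,[b for b in caps("top",p,.05,*B,60) if abs(b[0]-.53)<.05])
E
```

```text
t 18.7 pos [0.6145 0.2113 0.0417] rot [-1.8e+02  1.0e-01  9.0e+01] op 0.0499 F [ 0.7  0.3 -0.2] -> offset [-0.813 -0.326 -0.002] yaw 0.0001
[(0.624, 0.163, 0.0469, 332, 270), (0.5618, -0.1809, 0.0932, 262, 200), (0.4543, -0.7284, 0.2342, 175, 122)]
[(0.4577, -0.6697, 0.1518, 614, 278), (0.5517, -0.1878, 0.0887, 405, 233), (0.6161, 0.1533, 0.0435, 262, 202)] [(0.4276, 0.3144, 0.0446, 180, 286)] []
```

{"method": "servo_tool", "body": {"rows": [{"offset":[-0.1,-0.03,0],"yaw":0,"claw":0.41},{"offset":[-0.22,-0.08,0],"yaw":0,"claw":0.41},{"offset":[-0.36,-0.14,0],"yaw":0,"claw":0.41},{"offset":[-0.5,-0.2,0],"yaw":0,"claw":0.41},{"offset":[-0.64,-0.26,0],"yaw":0,"claw":0.41},{"offset":[-0.78,-0.31,0],"yaw":0,"claw":0.41},{"offset":[-0.9,-0.36,0],"yaw":0,"claw":0.41},{"offset":[-0.9,-0.36,0],"yaw":0,"claw":0.41}]}}

```text
time: 19.8
ee_pos: [0.5785, 0.1211, 0.0416]
tcp_rot: [-180.0, 0.0, 90.0]
wrist_force: [0.0, 0.2, 0.2]
opening: 0.0505
grasp_force: 0.0
```

```bash
python3 - <<'E'
from h import *
plan(.553,.05,.042,90)
p,d=camera("scene"); print(caps("scene",p,.075,(45,60,20),(85,255,255),40)[:3])
p,d,g,o=look("top"); print(g,o,[b for b in caps("top",p,.05,*B,60) if abs(b[0]-.53)<.05])
E
```

```text
t 19.8 pos [0.5785 0.1211 0.0416] rot [-180.    0.   90.] op 0.0505 F [0.  0.2 0.2] -> offset [-0.711 -0.255 -0.003] yaw -0.0
[(0.5903, 0.0686, 0.0451, 315, 246), (0.5618, -0.1809, 0.0932, 262, 200), (0.4543, -0.7284, 0.2342, 175, 122)]
[(0.4577, -0.6697, 0.1518, 615, 278), (0.5517, -0.1878, 0.0887, 405, 233), (0.5835, 0.0489, 0.036, 305, 218)] [(0.4274, 0.3141, 0.0452, 183, 286)] [(0.5248, 0.2333, 0.0254, 223, 247)]
```

{"method": "servo_tool", "body": {"rows": [{"offset":[-0.1,-0.04,0],"yaw":0,"claw":0.41},{"offset":[-0.22,-0.09,0],"yaw":0,"claw":0.41},{"offset":[-0.36,-0.14,0],"yaw":0,"claw":0.41},{"offset":[-0.5,-0.2,0],"yaw":0,"claw":0.41},{"offset":[-0.64,-0.25,0],"yaw":0,"claw":0.41},{"offset":[-0.75,-0.27,0],"yaw":0,"claw":0.41},{"offset":[-0.85,-0.27,0],"yaw":0,"claw":0.41},{"offset":[-0.85,-0.27,0],"yaw":0,"claw":0.41}]}}

```text
time: 20.9
ee_pos: [0.552, 0.0363, 0.0415]
tcp_rot: [-180.0, 0.0, 90.0]
wrist_force: [-0.1, 0.3, 0.5]
opening: 0.0502
grasp_force: 0.0
```

```bash
python3 - <<'E'
from h import *
plan(.553,-.05,.042,90)
p,d=camera("scene"); print(caps("scene",p,.075,(45,60,20),(85,255,255),40)[:3])
p,d,g,o=look("top"); print(g,o,[b for b in caps("top",p,.05,*B,60) if abs(b[0]-.53)<.05])
E
```

```text
t 20.9 pos [0.552  0.0363 0.0415] rot [-180.    0.   90.] op 0.0502 F [-0.1  0.3  0.5] -> offset [-0.863  0.01  -0.004] yaw 0.0
[(0.5649, -0.016, 0.0455, 298, 226), (0.5618, -0.1809, 0.0932, 262, 200), (0.4543, -0.7284, 0.2342, 175, 122)]
[(0.4576, -0.6686, 0.1523, 614, 278), (0.5494, -0.1889, 0.0878, 405, 233)] [(0.4279, 0.3141, 0.0453, 183, 286)] [(0.5308, 0.2266, 0.0284, 226, 242)]
```

{"method": "servo_tool", "body": {"rows": [{"offset":[-0.12,0.01,0],"yaw":0,"claw":0.41},{"offset":[-0.26,0.01,0],"yaw":0,"claw":0.41},{"offset":[-0.4,0.01,0],"yaw":0,"claw":0.41},{"offset":[-0.54,0.01,0],"yaw":0,"claw":0.41},{"offset":[-0.68,0.01,0],"yaw":0,"claw":0.41},{"offset":[-0.8,0.01,0],"yaw":0,"claw":0.41},{"offset":[-0.86,0.01,0],"yaw":0,"claw":0.41},{"offset":[-0.86,0.01,0],"yaw":0,"claw":0.41}]}}

```text
time: 22.0
ee_pos: [0.5535, -0.0492, 0.0421]
tcp_rot: [179.9, -0.1, 90.1]
wrist_force: [0.3, 6.3, 3.7]
opening: 0.0503
grasp_force: 0.0
```

{"method": "servo_tool", "body": {"rows": [{"offset":[-0.1,0,0],"yaw":0,"claw":0.41},{"offset":[-0.2,0,0],"yaw":0,"claw":0.41},{"offset":[-0.3,0,0],"yaw":0,"claw":0.41},{"offset":[-0.38,0,0],"yaw":0,"claw":0.41},{"offset":[-0.44,0,0],"yaw":0,"claw":0.41},{"offset":[-0.44,0,0],"yaw":0,"claw":0.41}]}}

```text
time: 22.75
ee_pos: [0.5534, -0.093, 0.0421]
tcp_rot: [180.0, -0.1, 90.1]
wrist_force: [0.0, 5.7, 4.2]
opening: 0.0502
grasp_force: 0.0
```

```bash
python3 - <<'E'
from h import *
plan(.553,-.102,.042,90)
p,d,g,o=look("top"); print(g,o)
# stop inner face at base: z=0 edge, and top z=.045
print(ray("top",[(474,235)],0), ray("top",[(480,235)],.045))
def f(u,v): return ray("top",[(u,v)],.075)[0,:2].round(4)
m=cv2.inRange(cv2.cvtColor(p,cv2.COLOR_RGB2HSV),*G); us=np.where(m[225:242,350:500].any(0))[0]+350; print(us.min(),us.max(),f(us.max()+.5,233))
E
```

```text
t 22.75 pos [ 0.5534 -0.093   0.0421] rot [ 1.80e+02 -1.00e-01  9.01e+01] op 0.0502 F [0.  5.7 4.2] -> offset [-0.09  -0.004  0.001] yaw 0.0004
[(0.5418, -0.2881, 0.0754, 451, 235), (0.4577, -0.6697, 0.1518, 614, 278)] [(0.4279, 0.3141, 0.0453, 183, 286)]
[[ 0.56231088 -0.37216318  0.        ]] [[ 0.55304003 -0.37138491  0.045     ]]
420 480 [ 0.5515 -0.3624]
```

{"method": "servo_tool", "body": {"rows": [{"offset":[-0.03,0,0],"yaw":0,"claw":0.41},{"offset":[-0.05,0,0],"yaw":0,"claw":0.41},{"offset":[-0.07,0,0],"yaw":0,"claw":0.41},{"offset":[-0.07,0,0],"yaw":0,"claw":0.41}]}}

```text
time: 23.3
ee_pos: [0.5534, -0.0993, 0.0422]
tcp_rot: [180.0, -0.1, 90.1]
wrist_force: [-0.3, 11.5, 3.8]
opening: 0.0504
grasp_force: 0.0
```

{"method": "servo_tool", "body": {"rows": [{"offset":[-0.01,0,0],"yaw":0,"claw":0.41},{"offset":[-0.02,0,0],"yaw":0,"claw":0.41},{"offset":[-0.02,0,0],"yaw":0,"claw":0.41}]}}

```text
time: 23.68
ee_pos: [0.5534, -0.0998, 0.0422]
tcp_rot: [180.0, -0.3, 90.2]
wrist_force: [-0.5, 19.2, 6.1]
opening: 0.051
grasp_force: 0.0
```

{"method": "servo_tool", "body": {"rows": [{"offset":[-0.01,0,0],"yaw":0,"claw":0.41},{"offset":[-0.015,0,0],"yaw":0,"claw":0.41},{"offset":[-0.015,0,0],"yaw":0,"claw":0.41}]}}

```text
time: 24.05
ee_pos: [0.5533, -0.1001, 0.0423]
tcp_rot: [180.0, -0.4, 90.2]
wrist_force: [-1.1, 27.2, 7.2]
opening: 0.0507
grasp_force: 0.2
```

The force is rising without any motion, so the pipes are against the stop. I'll back off and look.

{"method": "servo_tool", "body": {"rows": [{"offset":[0.05,0,0],"yaw":0,"claw":0.41},{"offset":[0.2,0,0],"yaw":0,"claw":0.41},{"offset":[0.5,0,0],"yaw":0,"claw":0.41},{"offset":[0.8,0,-0.4],"yaw":0,"claw":0.41},{"offset":[1,0,-0.9],"yaw":0,"claw":0.41},{"offset":[1,0,-0.9],"yaw":0,"claw":0.41}]}}

```text
time: 24.8
ee_pos: [0.555, -0.002, 0.1359]
tcp_rot: [179.6, 0.0, 90.2]
wrist_force: [1.4, 0.9, -1.1]
opening: 0.0501
grasp_force: 0.0
```

{"method": "servo_tool", "body": {"rows": [{"offset":[0.5,-0.5,-0.3],"yaw":0,"claw":0.41},{"offset":[1,-1,-0.6],"yaw":0,"claw":0.41},{"offset":[1,-1,-0.6],"yaw":0,"claw":0.41},{"offset":[1,-1,-0.6],"yaw":0,"claw":0.41}]}}

```text
time: 25.3
ee_pos: [0.4524, 0.0975, 0.1922]
tcp_rot: [179.9, 0.0, 90.2]
wrist_force: [0.9, -0.8, -0.1]
opening: 0.0505
grasp_force: 0.0
```

```bash
python3 - <<'E'
from h import *
for n,a in (("top",(180,300,320,520)),("scene",(130,350,180,460))):
    p,d,g,o=look(n); print(n,g[:4],o,[b for b in caps(n,p,.05,*B,60) if abs(b[0]-.54)<.05])
    hsv=cv2.cvtColor(p,cv2.COLOR_RGB2HSV); m=cv2.inRange(hsv,*G)
    if n=="top":
        us=np.where(m[220:245,350:500].any(0))[0]+350; print(us.min(),us.max(),ray(n,[(us.min()-.5,233),(us.max()+.5,233)],.075)[:,:2].round(4))
    c=p[a[0]:a[1],a[2]:a[3]]; cv2.imwrite(f"pics/f_{n}.png",cv2.resize(c,None,fx=4 if n=="top" else 2.5,fy=4 if n=="top" else 2.5,interpolation=cv2.INTER_CUBIC)[:,:,::-1])
E
```

```text
top [(0.4589, -0.6698, 0.1529, 614, 278), (0.552, -0.2365, 0.1325, 426, 233)] [(0.4275, 0.3141, 0.0451, 183, 286)] []
369 484 [[ 0.55   -0.1032]
 [ 0.5516 -0.3717]]
scene [(0.5597, -0.2291, 0.1363, 252, 193), (0.5457, -0.5929, 0.0746, 179, 144), (0.4429, -0.7687, 0.196, 165, 115), (-0.5875, 0.5586, 0.366, 617, 123)] [(0.4486, 0.3225, 0.042, 417, 264)] [(0.5542, 0.2425, 0.0346, 373, 276)]
```

View pics/f_top.png

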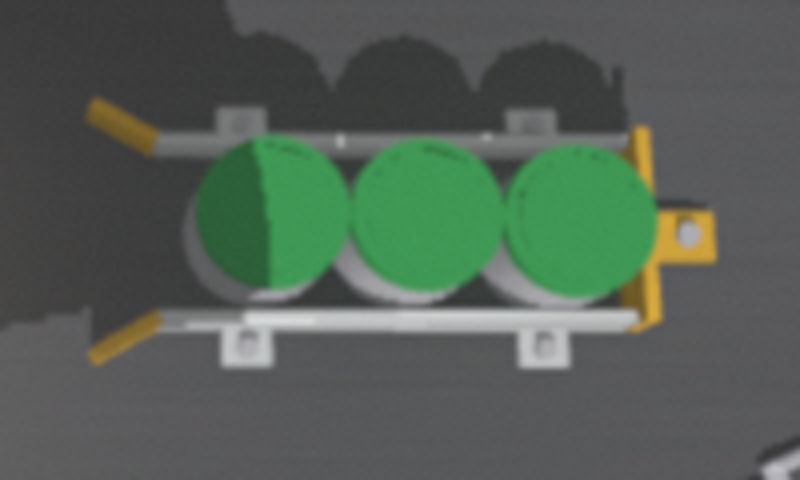

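View pics/f_scene.png

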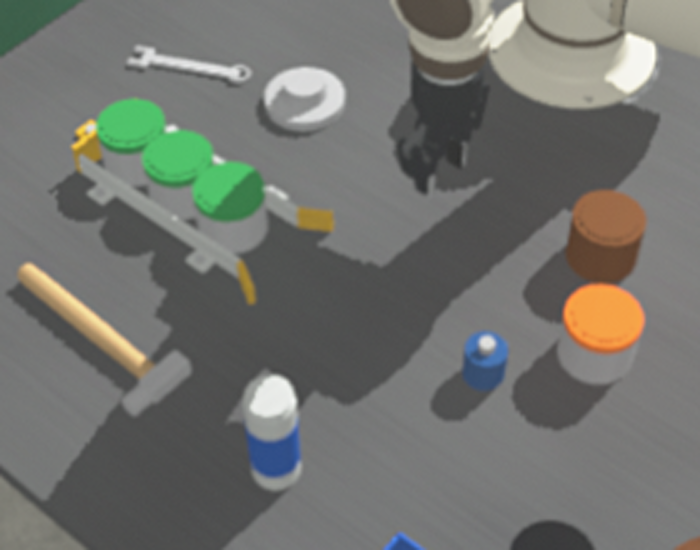

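The three green caps stand in single file, at crop columns 195–657 of the top view. They span 268.5 mm against a nominal 267 mm, and the front one is at y = −0.3717, flush with the stop. The reject and weight have not moved and the arm is clear.

```bash
python3 -c "
from workcell import *
print(job_done())"
```

```text
the job is handed in; nothing more can be done
None
```

I pushed the three green-capped pipe lengths into the feed lane, upright and in single file, closed up against one another and the yellow stop. The reject and the weight measured unmoved, nothing else looked disturbed, and I handed the job in at about 25 s on the robot's clock.

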